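# Hang the hand coder on the spring balancer

### The arm

A 6-joint arm with a two-finger parallel gripper is mounted at the origin on the work surface. World frame = base frame: x ahead of the robot, y to its left, z up, the work surface at z = 0. Lengths are in m, angles in rad, forces in N, time in s.
With the tool pointing down it reaches from about 0.325 to 0.9 m from the base axis. Payload 3.5 kg.
Tool frame: the origin (TCP) lies on the centre line of the jaws, within the pads' length; the fingertips stand 14 mm ahead of it and the grasp point (between the pads) lies 5 mm behind it; z points along the fingers, y is the line along which they close (so a half turn about z gives the same grasp; the last joint's range is limited). The gripper opens to 85 mm and grips with 20 to 120 N. Pads are 22 mm wide; open, the fingers measure 114 mm over their backs; the gripper's body (76 mm by 85 mm) begins 54 mm behind the grasp point. The pads swing forward as they close: fully open they stand 13 mm farther back than shut.
Start: joints at [-1.207, 0.276, -0.026, 1.268, 0, 1.467], TCP at [0.281, -0.558, 0.213] pointing down, gripper open.
Joint ranges: [-3.12, 3.12], [-0.85, 1.88], [-1.08, 1.24], [-1.95, 2.15], [-1.57, 1.53], [-3.14, 3.14]. Speed limits (rad/s): [2.57, 2.57, 3.14, 3.14, 3.14, 3.14].

### API

Orientations are given as [roll, pitch, yaw] about the fixed x, y, z axes, in that order (R = Rz(yaw) Ry(pitch) Rx(roll)).
In Python, from plant import bot gives the robot as it stands.
- The arm moves only by the tool play_rows, never from a script. Its arguments are lists of equal length, an entry for each row: "grip": the opening, from -1 (shut) to 1 (fully open); "linear": the shift along the tool's x, y, z in units of 4 cm (1.0 is 4 cm), a list of three; "spin": the turn about the tool's z in units of 0.12 rad (1.0 is 0.12 rad). A call has 1 to 10 rows; each row shifts and turns the commanded pose from where the row before left it, along the tool's axes as they then stand; what a row does not reach is not made up. A row lasts 1/8 s, in which the tool goes at most 62.5 mm and 10.7 degrees, less where a joint would pass 70% of its speed; a pose out of reach is approached as far as the arm can. A call with a number of a shift or a turn outside -1 to 1 is refused whole. A call with a gripper value outside its range is refused whole. The fingers move at their own pace and stop on an object; "newtons" is the grip in N (left out, the last holds). Time passes only in rows, so rows that do not move let the fingers close. It gives the time, the measured TCP pose, the force, the opening and the grip force at its end, in the units of the state.
- bot.get_state(): the state, without advancing time (a new reading comes with each control period).
- bot.get_image(name): name is "scene" or "top"; returns a dict with "color" (480x640x3 uint8, red, green, blue), "camera_matrix" (3x3 intrinsics, pixels), "camera_from_world" (4x4, takes a point from world to camera coordinates). Camera axes: x right, y up, looking along -z (the intrinsics and any distortion apply to the point x, -y, -z); pixel columns grow to the right and rows downward; lengths in m; the calibration is good to about 2 mm. A picture is of the moment at which its call begins. There is no depth.
- bot.job_done(): hands the job in; it is judged then, once.
Trained networks look in a picture, given as the dict that the camera call returned (one of the last four; its "shot" number tells which), for a name from the list of things; names that differ only in an ending like _2 or _b are one class to them, and where a whole thing is asked for, a point or a joint stands for the part that bears it (a point fixed in the world has none). Each returns a list of dicts, best first, with "p" (0 to 1); they miss things now and then, are a little off and sometimes report something else, mostly with a low value. They report only what shows in the picture. A call takes as long as a camera call.
- bot.look_for(picture, target): "at" ([x, y, z] in m, in world coordinates, good to about 4 mm: the middle of the surface that is visible of it).
- bot.spot_point(picture, target): "at" ([x, y, z] in m, in world coordinates, good to about 4 mm: a listed point, or the origin of a listed thing).
The state is a dict: "t": time; "qpos": joint angles; "joint_velocities": joint speeds; "joint_efforts": joint torques, N m; "tcp_pos": TCP position; "tcp_rot": TCP orientation; "force": force on the tool from outside, world axes, zero at the start; "moment": the same for the moment, N m; "opening": finger opening in m; "gripper_force": force on a finger pad.
Only numpy, scipy, OpenCV 4.12 (cv2) and the standard library are available. Lean on these libraries where they do the work, as an engineer would, in place of code of your own. Each camera call takes 0.05 s, during which the arm holds its last target. There are 200 camera calls.

### The job

Hang the hand coder on the spring balancer: take the balancer's blue pull handle, draw the sprung hook down, and work it past its brass latch onto the coder's steel bail while the coder still stands in its dock. Then ease the hook up gently until the balancer alone carries the coder clear of the dock, and let go only when you no longer feel pull or weight in the handle, so that it stays where you leave it and neither shoots up nor sinks. Do not force the hook against the coder, do not take hold of the coder, and leave everything else on the bench where it is.

Things in the scene. Friction and masses are not known exactly. Their poses are not given: they have to be found in the camera images.
- portal: Fixed aluminium portal, 1.16 m wide and 0.67 m high, two posts with a trolley rail between them. Origin on the bench midway between the posts, straight below the rail. Its y axis is the direction of the rail, z up; it may stand turned by up to 0.1 rad.
- trolley (a joint): Position (m) of the trolley along the rail, 0 at the middle, growing along the portal's +y, -0.32 to 0.32; rolls freely (under 1 N drag) and carries the balancer with its vertical guide tube (28 mm wide, lower end 370 mm above the bench, straight above the hook).
- hanger (a joint): How far (m) the hook is drawn down out of the guide tube, 0 retracted, 0.21 at most; straight vertical, no turning. The spring pulls the empty hook up with 3 N at 0 plus 68 N per metre drawn (the hook's own weight already allowed for), friction 0.15 N. Loaded, the balancer comes to rest where this pull equals the coder's weight.
- hook: Stainless hook on the balancer's rod, with the blue pull handle fixed to it. Origin: middle of the inner floor of the hook's bowl, 287 mm above the bench when retracted; axes parallel to the portal's. 8 mm round bar lying in its y-z plane: spine at y = -13 mm, bowl of 9 mm inner radius, nose at y = +13 mm ending 18 mm above the bowl floor. Its underside is 8 mm below the origin.
- mouth (a point): Middle of the hook's mouth, in hook axes at y = +13, z = +29 mm. The mouth, 18 to 40 mm above the bowl floor, faces +y; above it is a 26 x 34 mm block up to 70 mm. Moved in +y, the hook takes a bar in at mouth height, pushing the latch inwards, until it lies between y = -6 and +4 mm; as the hook then rises, the bar drops past the latch tip into the bowl.
- handle (a point): Middle of the blue grip of the pull handle: a round bar 22 mm thick and 70 mm long, lying level along x, 120 mm from the hook on its -x side and 54 mm above the hook's origin; 28 mm collars at both ends.
- latch (a joint): Swing (rad) of the brass safety latch, 24 mm long, that closes the hook's mouth: 0 shut (hanging from the block, its tip inside the nose), up to 1.15 swung inwards. It opens only inwards, with about 2 to 4 N at its middle, and springs shut by itself.
- coder: Cordless hand coder (date printer), white body 64 x 92 x 42 mm, grey grip above it (top at 90 mm), steel bail on top; 0.4 to 1 kg depending on cartridge and battery. Origin: centre of its underside; z up; its y axis along the grip, roughly along the rail. It stands loose in the dock with about 1 mm play all round, so the latch's push rocks it and the bail gives way by up to about 10 mm.
- bail (a point): Middle of the bail's upper bar: 5 mm round steel wire, 138 mm above the coder's underside (144 mm above the bench in the dock), the bar level along the coder's x and straight for 18 mm; the bail's legs stand at x = -18 and +18 mm. Free height below the bar down to the grip: 45 mm.
- dock: Black charging dock screwed to the bench, foot 130 x 150 mm, socket 28 mm deep with its floor 6 mm and its rim 34 mm above the bench. Origin: centre of its underside. The coder stands centred in it and comes out freely when lifted upright, but jams if lifted while tipped.
- cake1: Cake bar 70 x 44 x 32 mm on the baking tray; leave alone. Origin: centre of its underside.
- cake2: As cake1.
- cake3: As cake1.
- film_reel: White roll of wrapping film standing on end, 116 mm wide, 100 mm high; leave alone. Origin: centre of its underside.
- cartridge: Black and yellow ink cartridge, 45 x 30 x 64 mm, standing; leave alone. Origin: centre of its underside.
- spray: Clear spray bottle with blue cap, 56 mm wide, 150 mm high; leave alone. Origin: centre of its underside.
- scraper: Blue-handled scraper lying on the bench; leave alone.

How it is judged:
By the outcome, as a careful person would: the job done as asked, in the order asked, and still so for the second after the job is handed in, with the robot touching nothing.
It also fails if it takes over 58 s, if anything falls off the work surface, if the arm or the gripper's body presses on something with over 40 N, if the wrist force passes 120 N, or if a joint passes its speed limit or range.

## Working session

There is one attempt and no reset: what is moved stays moved. The work goes in short steps, Python scripts to look and compute and a tool call to move; the robot and the scene stay as the last step left them, time stands still between calls to the robot, and variables do not carry over. Pictures are saved under pics/ and viewed, at most 10 in all, crops included, and the job is handed in when it is done.

Besides the shell and the picture viewer there is one more tool, called after ">>>" in YAML: its name, and indented under it one key for each argument. play_rows: Moves the arm, as the interface text tells. Shifts and turns lie within -1 to 1; 1 stands for 4 cm of shift or 0.12 rad of turn. Its arguments: {"type":"object","properties":{"grip":{"type":"array","items":{"type":"number"}},"linear":{"type":"array","items":{"type":"array","items":{"type":"number"}}},"spin":{"type":"array","items":{"type":"number"}},"newtons":{"type":"number"}},"required":["grip","linear","spin"]}

```bash
mkdir -p pics; ls; python3 - <<'E'
from plant import bot
import cv2,numpy as np
s=bot.get_state();print(s)
for n in("scene","top"):
    im=bot.get_image(n);cv2.imwrite(f"pics/{n}0.png",im["color"][:,:,::-1])
    print(n,np.round(np.linalg.inv(im["camera_from_world"]),3).tolist())
    for t in("portal","hook","mouth","handle","coder","bail","dock","trolley","spray","film_reel","cartridge","scraper"):
        for f in("spot_point","look_for"):
            try:r=getattr(bot,f)(im,t);print(n,f,t,[(np.round(x["at"],3).tolist(),round(x["p"],2)) for x in r[:2]])
            except Exception as e:print(n,f,t,e)
E
```

```text
pics
{'t': 0.0, 'qpos': array([-1.20740284e+00,  2.77177218e-01, -2.79077058e-02,  1.26797068e+00,
        1.39983332e-05,  1.46740222e+00]), 'joint_velocities': array([ 8.11463805e-06,  4.64339429e-04,  2.08057899e-04, -2.07482497e-04,
       -6.54241672e-04,  8.42341680e-04]), 'joint_efforts': array([-2.31001895e-04, -4.45511127e+01,  2.95202315e+01,  1.65139820e-02,
       -9.75040371e-05, -2.88183386e-06]), 'tcp_pos': array([ 0.28096742, -0.5573662 ,  0.21141964]), 'tcp_rot': array([-3.13934688e+00, -2.47103746e-04,  4.66787306e-01]), 'force': array([-1.49751299, -0.07604277,  0.44752197]), 'moment': array([-0.02098852,  0.06086831,  0.01584938]), 'gripper_force': 0.0, 'opening': 0.08534171757524832}
scene [[-0.208, -0.52, 0.828, 1.432], [0.978, -0.107, 0.179, 0.154], [-0.005, 0.847, 0.531, 0.797], [0.0, 0.0, 0.0, 1.0]]
scene spot_point portal []
scene look_for portal [([0.697, -0.178, 0.603], 0.71), ([0.688, -0.225, 0.342], 0.23)]
scene spot_point hook [([0.686, -0.222, 0.286], 0.58), ([0.384, -0.298, 0.004], 0.52)]
scene look_for hook [([0.689, -0.222, 0.345], 0.88)]
scene spot
[... 2059 characters left out ...]
, cake, cartridge, coder, dock, film_reel, handle, hook, mouth, portal, scraper, spray
top look_for trolley [([0.674, -0.222, 0.574], 0.66), ([0.391, -0.292, 0.032], 0.63)]
top spot_point spray [([0.585, 0.316, 0.001], 0.93)]
top look_for spray [([0.584, 0.308, 0.098], 0.58)]
top spot_point film_reel [([0.508, -0.405, 0.0], 0.71)]
top look_for film_reel [([0.506, -0.393, 0.103], 0.74), ([0.355, 0.145, 0.057], 0.6)]
top spot_point cartridge [([0.355, 0.148, 0.001], 0.73), ([0.67, 0.015, 0.008], 0.34)]
top look_for cartridge [([0.358, 0.146, 0.059], 0.64)]
top spot_point scraper [([0.424, 0.046, -0.002], 0.98)]
top look_for scraper [([0.498, 0.046, 0.001], 0.7), ([0.586, -0.226, 0.347], 0.63)]
```

View pics/scene0.png

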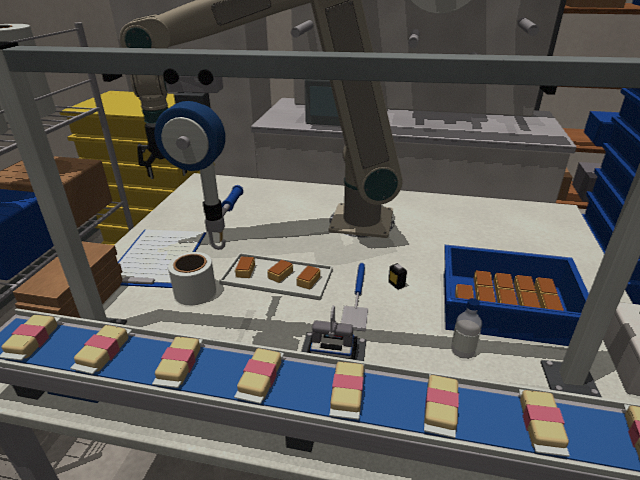

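View pics/top0.png

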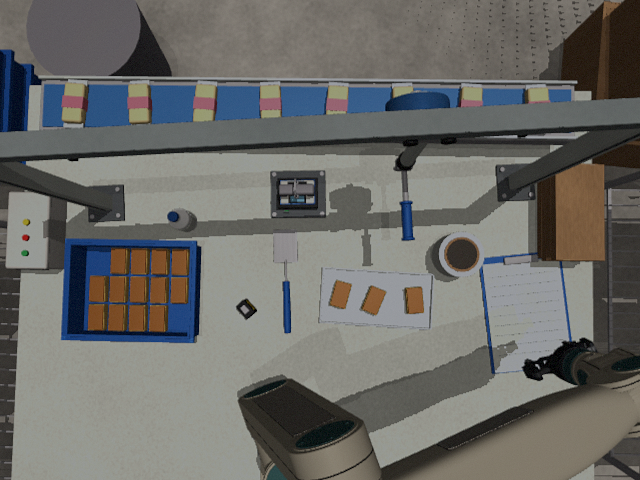

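The scene view shows the hook at (217,240), its handle at (233,197) and the coder at (333,322). The top view shows the post feet at (105,203) and (516,183), and the dock at (298,194). Next I need the yaw angles.

```bash
cat > h.py <<'E'
from plant import bot
import cv2,numpy as np
def ray(im,u,v,z):
    K=im["camera_matrix"];W=np.linalg.inv(im["camera_from_world"])
    d=np.linalg.inv(K)@[u,v,1];d=W[:3,:3]@[d[0],-d[1],-d[2]];o=W[:3,3]
    return o+d*(z-o[2])/d[2]
def proj(im,p):
    c=im["camera_from_world"]@np.r_[p,1];q=im["camera_matrix"]@[c[0],-c[1],-c[2]];return q[:2]/q[2]
def spots(names,n=3,cams=("top","scene")):
    r={}
    for c in cams:
        for _ in range(n):
            im=bot.get_image(c)
            for t in names:
                q=bot.spot_point(im,t)
                if q and q[0]["p"]>.4:r.setdefault((t,c),[]).append(q[0]["at"])
    for k,v in sorted(r.items()):print(k,len(v),np.round(np.median(v,0),4))
E
python3 - <<'E'
from h import *
im=bot.get_image("top")
a=ray(im,105,203,.005);b=ray(im,516,183,.005);d=a-b
print(a,b,"mid",(a+b)/2,"yaw",np.arctan2(-d[0],d[1]))
g=cv2.resize(im["color"][155:235,255:345],None,fx=6,fy=6,interpolation=cv2.INTER_CUBIC)
h=cv2.resize(im["color"][135:250,375:440],None,fx=4.17,fy=4.17,interpolation=cv2.INTER_CUBIC)
h=h[:480];cv2.imwrite("pics/c1.png",np.hstack([g[:479],h[:479]])[:,:,::-1]);print(g.shape,h.shape)
spots(["handle","hook","mouth","bail","coder"],2)
F=[]
for _ in range(4):
    bot.get_image("top");F.append(bot.get_state()["force"])
print(np.round(F,2))
E
```

```text
[0.63385864 0.54636958 0.005     ] [ 0.70620734 -0.57469914  0.005     ] mid [ 0.67003299 -0.01416478  0.005     ] yaw 0.0644460975105844
(480, 540, 3) (480, 271, 3)
('bail', 'scene') 2 [0.6702 0.0185 0.1443]
('bail', 'top') 2 [0.6688 0.0172 0.1481]
('coder', 'scene') 2 [0.6689 0.0188 0.0064]
('coder', 'top') 2 [0.6684 0.0144 0.0072]
('handle', 'scene') 2 [ 0.6144 -0.1084  0.1735]
('handle', 'top') 2 [ 0.5634 -0.2354  0.3361]
('hook', 'scene') 2 [ 0.6852 -0.2239  0.2863]
('hook', 'top') 2 [ 0.6838 -0.2242  0.2874]
('mouth', 'scene') 2 [ 0.6839 -0.213   0.3141]
('mouth', 'top') 2 [ 0.682  -0.2089  0.3156]
[[ 0.25 -0.59 -0.57]
 [-0.26 -0.83  0.07]
 [-0.47 -0.14 -0.11]
 [-0.35 -0.21 -1.5 ]]
```

View pics/c1.png

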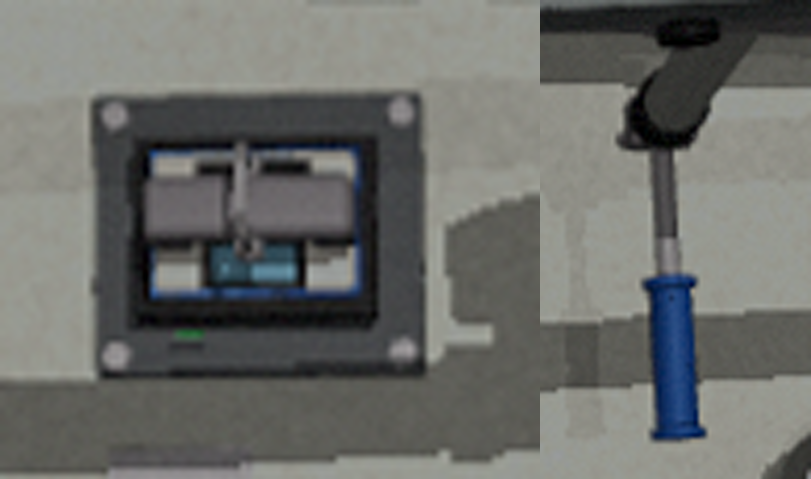

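The dock and coder are nearly square to the rail. The portal yaw is about 0.065, and the bail lies under the rail line at about (0.669, 0.017). I'll raise the tool and turn it, then go over the handle.

>>> play_rows:
  grip: [1,1,1,1,1]
  linear:
    - [0,0,-0.95]
    - [0,0,-0.95]
    - [0,0,-0.95]
    - [0,0,-0.95]
    - [0,0,-0.95]
  spin: [0.84,0.84,0.84,0.84,0]

```text
t: 4.47
tcp_pos: [0.2812, -0.558, 0.4039]
tcp_rot: [3.141, -0.0, 0.063]
force: [1.1, -0.4, 0.2]
opening: 0.0854
gripper_force: 0.0
```

>>> play_rows:
  grip: [1,1,1,1,1,1,1,1,1,1]
  linear:
    - [0.84,-0.84,0]
    - [0.84,-0.84,0]
    - [0.84,-0.84,0]
    - [0.84,-0.84,0]
    - [0.84,-0.84,0]
    - [0.84,-0.84,0]
    - [0.84,-0.84,0]
    - [0.84,-0.84,0]
    - [0.5,-0.5,0]
    - [0,0,0]
  spin: [0,0,0,0,0,0,0,0,0,0]

```text
t: 5.72
tcp_pos: [0.5521, -0.25, 0.4024]
tcp_rot: [-3.141, 0.0, 0.067]
force: [0.0, 0.2, 0.4]
opening: 0.0851
gripper_force: 0.0
```

>>> play_rows:
  grip: [1,1,1,1,1]
  linear:
    - [0.35,-0.42,0]
    - [0,0,0.6]
    - [0,0,0.6]
    - [0,0,0.5]
    - [0,0,0]
  spin: [0,0,0,0,0]

```text
t: 6.35
tcp_pos: [0.5629, -0.2335, 0.3327]
tcp_rot: [-3.139, 0.003, 0.063]
force: [-0.4, -0.7, -0.3]
opening: 0.0855
gripper_force: 0.0
```

```bash
python3 - <<'E'
from h import *
im=bot.get_image("top");a=im["color"][120:240,350:470]
im=bot.get_image("scene");b=im["color"][140:260,160:280]
cv2.imwrite("pics/g1.png",cv2.resize(np.hstack([a,b]),None,fx=3.3,fy=3.3,interpolation=cv2.INTER_CUBIC)[:,:,::-1])
s=bot.get_state();print(s["t"],s["tcp_pos"],s["force"])
E
```

```text
6.45 [ 0.564045   -0.23414944  0.3352651 ] [-0.35308932 -0.36142653 -0.11242249]
```

View pics/g1.png

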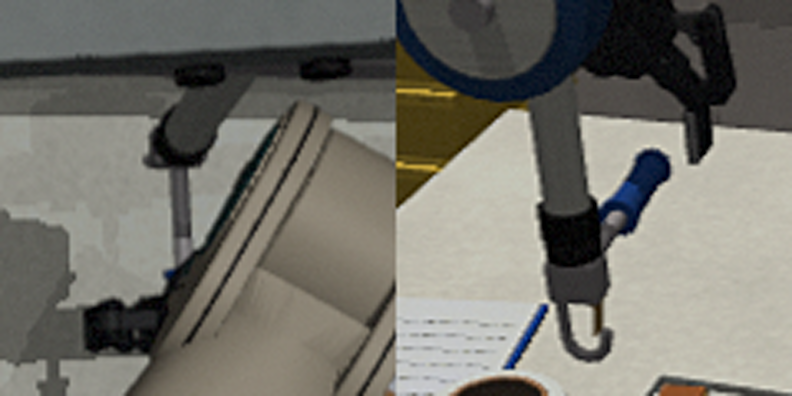

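The scene crop shows the +y fingertip at crop (697,155) and the blue grip running from (620,220) to (655,165). I'll check that against projections.

```bash
python3 - <<'E'
from h import *
im=bot.get_image("scene")
f=lambda p:np.round((proj(im,np.array(p))-[160,140])*3.3+[396,0],0)
x=np.array([.998,.064,0]);y=np.array([-.064,.998,0])
h=np.array([.6845,-.224,.341])
for d in(.085,.12,.155):print("handle",d,f(h-d*x))
p=bot.get_state()["tcp_pos"];print("tip open",f(p+y*.05-[0,0,.001]),"tip shut z",f(p+y*.0425-[0,0,.014]),"tcp",f(p))
print("hook bottom",f([.6845,-.224,.279]))
E
```

```text
handle 0.085 [618. 214.]
handle 0.12 [634. 190.]
handle 0.155 [650. 168.]
tip open [703. 203.] tip shut z [694. 219.] tcp [632. 197.]
hook bottom [587. 361.]
```

```bash
python3 - <<'E'
from h import *
im=bot.get_image("scene")
c=im["color"].copy()
g=cv2.resize(c[100:220,190:310],None,fx=5,fy=5,interpolation=cv2.INTER_CUBIC).copy()
p=bot.get_state()["tcp_pos"];y=np.array([-.064,.998,0])
for q,col in((p,(255,0,0)),(p+y*.0425,(0,255,0)),(p+y*.0425+[0,0,.054],(255,255,0)),(p-y*.0425,(255,0,255))):
    u=(proj(im,q)-[190,100])*5;cv2.circle(g,tuple(int(v) for v in u),4,col,-1)
cv2.imwrite("pics/g2.png",g[:,:,::-1]);print(p)
E
```

```text
[ 0.5645449  -0.23435965  0.33605504]
```

View pics/g2.png

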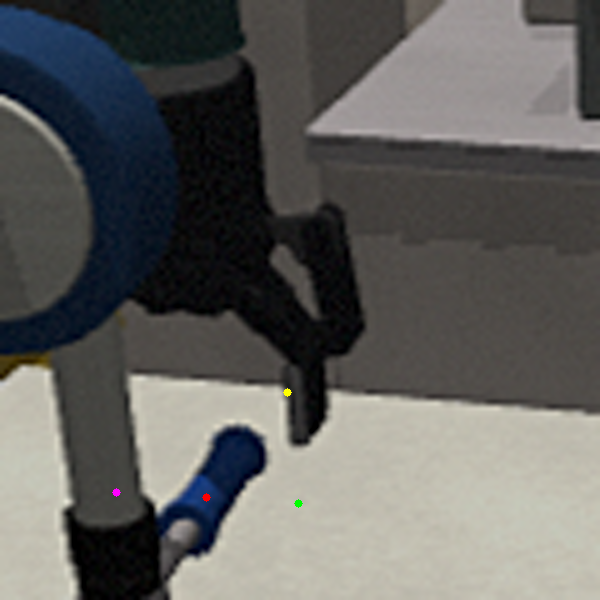

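The crop shows the finger pad's tip at (300,440), about 30 mm higher than the reported TCP implies. I'll check this against the start picture.

```bash
python3 - <<'E'
from h import *
im=bot.get_image("scene");it=bot.get_image("top")
p0=np.array([.281,-.5575,.2114])
yaw=.467;y=np.array([-np.sin(yaw),np.cos(yaw),0])
out=[]
for m,f,pp in((im,"scene0",p0),(it,"top0",p0)):
    c=cv2.imread(f"pics/{f}.png");o=(proj(m,pp)-[45,60]).astype(int);o=np.clip(o,0,[550,390])
    g=cv2.resize(c[o[1]:o[1]+90,o[0]:o[0]+90],None,fx=4.4,fy=4.4,interpolation=cv2.INTER_CUBIC)
    g=cv2.convertScaleAbs(g,alpha=1.8,beta=20)
    for s,col in((0,(0,0,255)),(1,(0,255,0)),(-1,(255,0,255))):
        u=(proj(m,pp+s*y*.0425)-o)*4.4;cv2.circle(g,tuple(int(v) for v in u),3,col,-1)
    out.append(g)
cv2.imwrite("pics/g3.png",np.hstack(out))
E
```

```text
(no output)
```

View pics/g3.png

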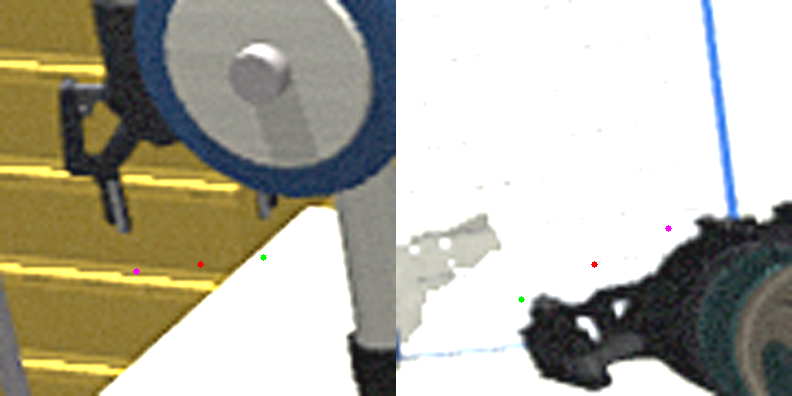

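In both poses the drawn gripper sits about 30 mm above the spec. Lowering 28 mm is safe under either reading, so I'll do that and check.

>>> play_rows:
  grip: [1,1,1]
  linear:
    - [0,0,0.35]
    - [0,0,0.35]
    - [0,0,0]
  spin: [0,0,0]

```text
t: 7.02
tcp_pos: [0.5628, -0.2332, 0.3041]
tcp_rot: [-3.139, 0.004, 0.064]
force: [0.9, 0.7, 0.8]
opening: 0.0859
gripper_force: 0.0
```

```bash
python3 - <<'E'
from h import *
im=bot.get_image("scene")
g=cv2.resize(im["color"][100:220,190:310],None,fx=5,fy=5,interpolation=cv2.INTER_CUBIC)
cv2.imwrite("pics/g4.png",g[:,:,::-1]);s=bot.get_state();print(s["t"],s["tcp_pos"],s["force"])
E
```

```text
7.075 [ 0.56327694 -0.23351653  0.3051045 ] [0.56912149 0.46181084 0.09688046]
```

View pics/g4.png

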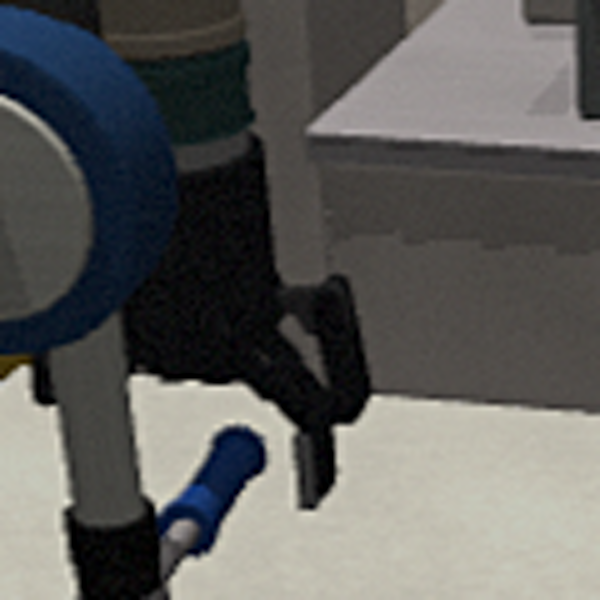

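The picture shows the tip (305,507) at about handle-centre height, with the gripper body well clear above it. I'll go a touch lower and close.

>>> play_rows:
  grip: [1,0,-0.4,-1,-1,-1,-1,-1]
  linear:
    - [0,0,0.1]
    - [0,0,0]
    - [0,0,0]
    - [0,0,0]
    - [0,0,0]
    - [0,0,0]
    - [0,0,0]
    - [0,0,0]
  spin: [0,0,0,0,0,0,0,0]
  newtons: 60

```text
t: 8.07
tcp_pos: [0.5642, -0.234, 0.3031]
tcp_rot: [3.141, -0.001, 0.064]
force: [-0.8, -0.2, 3.0]
opening: 0.0204
gripper_force: 58.6
```

```bash
cat >> h.py <<'E'
def feel(n=8):
    F=[];P=[]
    for _ in range(n):
        bot.get_image("top");s=bot.get_state();F.append(s["force"]);P.append(s["tcp_pos"])
    print("t",round(s["t"],2),"F",np.mean(F,0).round(2),"sd",np.std(F,0).round(2),"tcp",np.mean(P,0).round(4),"rot",s["tcp_rot"].round(3),"open",round(s["opening"],4),"grip",s["gripper_force"])
E
python3 -c "
from h import *
feel(6)"
```

```text
t 8.38 F [-0.41  0.37  3.18] sd [0.66 0.41 0.57] tcp [ 0.5642 -0.234   0.303 ] rot [ 3.141 -0.     0.064] open 0.0204 grip 58.70394051074982
```

The grasp is holding, with about 3 N of upward pull as expected. Next I'll draw the hook down.

>>> play_rows:
  grip: [-1,-1,-1,-1,-1,-1,-1,-1,-1,-1]
  linear:
    - [0,0,0.3]
    - [0,0,0.5]
    - [0,0,0.5]
    - [0,0,0.5]
    - [0,0,0.5]
    - [0,0,0.5]
    - [0,0,0.5]
    - [0,0,0.5]
    - [0,0,0.5]
    - [0,0,0]
  spin: [0,0,0,0,0,0,0,0,0,0]

```text
t: 9.62
tcp_pos: [0.5642, -0.2343, 0.1313]
tcp_rot: [3.141, -0.001, 0.063]
force: [-3.7, 0.2, 15.5]
opening: 0.0202
gripper_force: 60.0
```

```bash
python3 -c "
from h import *
feel(4);spots(['hook','mouth','handle'],1)"
```

```text
t 9.82 F [-4.49  0.19 14.99] sd [0.44 0.32 0.44] tcp [ 0.5643 -0.2346  0.1326] rot [ 3.139e+00 -1.000e-03  6.300e-02] open 0.0207 grip 60.01420497894287
('handle', 'scene') 1 [ 0.5628 -0.2389  0.1702]
('hook', 'scene') 1 [ 0.6837 -0.2287  0.1139]
('hook', 'top') 1 [ 0.6799 -0.2282  0.1195]
('mouth', 'scene') 1 [ 0.6846 -0.2136  0.1472]
('mouth', 'top') 1 [ 0.6848 -0.2139  0.144 ]
```

>>> play_rows:
  grip: [-1,-1,-1,-1,-1,-1,-1,-1,-1,-1]
  linear:
    - [0,-0.3,0]
    - [0,-0.6,0]
    - [0,-0.7,0]
    - [0,-0.7,0]
    - [0,-0.7,0]
    - [0,-0.7,0]
    - [0,-0.6,0]
    - [0,-0.5,0]
    - [0,-0.2,0]
    - [0,0,0]
  spin: [0,0,0,0,0,0,0,0,0,0]

```text
t: 11.48
tcp_pos: [0.5508, -0.0336, 0.1324]
tcp_rot: [3.141, 0.0, 0.065]
force: [-4.8, 0.7, 14.4]
opening: 0.02
gripper_force: 60.0
```

```bash
python3 - <<'E'
from h import *
feel(4);spots(['hook','mouth','handle','bail'],2)
im=bot.get_image("scene")
cv2.imwrite("pics/a1.png",cv2.resize(im["color"][230:360,245:405],None,fx=4.6,fy=4.6,interpolation=cv2.INTER_CUBIC)[:,:,::-1])
E
```

```text
t 11.68 F [-5.7   0.16 14.76] sd [0.57 0.56 0.43] tcp [ 0.5509 -0.0341  0.1324] rot [3.141 0.    0.064] open 0.0201 grip 60.04019558429718
('bail', 'scene') 2 [0.6696 0.0168 0.143 ]
('bail', 'top') 2 [0.6696 0.015  0.1467]
('handle', 'scene') 2 [ 0.55   -0.0356  0.1668]
('hook', 'scene') 2 [ 0.6726 -0.0268  0.1146]
('hook', 'top') 2 [ 0.6682 -0.0276  0.1178]
('mouth', 'scene') 2 [ 0.6704 -0.0152  0.1453]
('mouth', 'top') 1 [ 0.6714 -0.0133  0.1457]
```

View pics/a1.png

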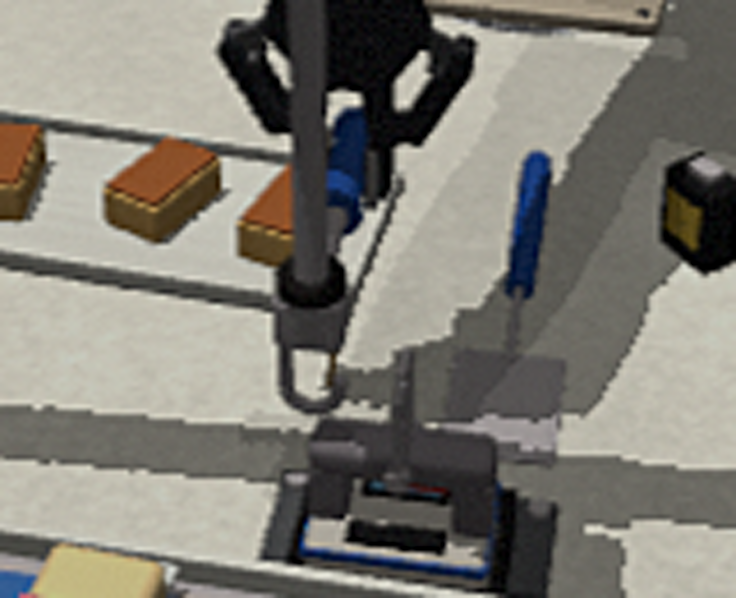

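The hook is at mouth height, about 42 mm short of the bail and centred in x. I'll advance it gently.

>>> play_rows:
  grip: [-1,-1,-1,-1,-1,-1,-1,-1,-1]
  linear:
    - [0,-0.25,0]
    - [0,-0.25,0]
    - [0,-0.15,0]
    - [0,-0.1,0]
    - [0,-0.1,0]
    - [0,-0.1,0]
    - [0,-0.1,0]
    - [0,-0.05,0]
    - [0,0,0]
  spin: [0,0,0,0,0,0,0,0,0]

```text
t: 13.85
tcp_pos: [0.548, 0.0081, 0.133]
tcp_rot: [3.138, 0.0, 0.063]
force: [-7.7, -3.9, 17.3]
opening: 0.0205
gripper_force: 60.4
```

```bash
python3 - <<'E'
from h import *
feel(4);spots(['hook','mouth','bail'],2)
im=bot.get_image("scene")
cv2.imwrite("pics/a2.png",cv2.resize(im["color"][260:350,280:380],None,fx=6,fy=6,interpolation=cv2.INTER_CUBIC)[:,:,::-1])
E
```

```text
t 14.05 F [-7.34 -3.63 17.5 ] sd [0.36 0.23 0.41] tcp [0.5481 0.0081 0.133 ] rot [3.138 0.    0.063] open 0.0205 grip 60.36056399345398
('bail', 'scene') 2 [0.6681 0.026  0.1476]
('bail', 'top') 2 [0.668  0.0244 0.1496]
('hook', 'scene') 1 [0.6702 0.0166 0.1155]
('hook', 'top') 2 [0.6686 0.0165 0.1174]
('mouth', 'scene') 2 [0.6699 0.0281 0.1458]
('mouth', 'top') 1 [0.6671 0.0317 0.1474]
```

View pics/a2.png

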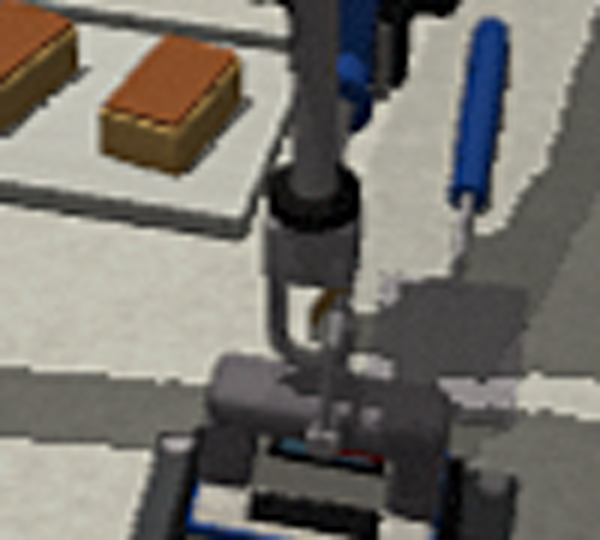

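The crop shows the bail bar pressing the brass latch inwards (latch at about (325,310)). The bail has rocked about 9 mm and the bar is still about 9 mm ahead of hook centre. I'll continue in small steps.

>>> play_rows:
  grip: [-1,-1,-1,-1]
  linear:
    - [0,-0.05,0]
    - [0,-0.05,0]
    - [0,-0.05,0]
    - [0,0,0]
  spin: [0,0,0,0]

```text
t: 15.4
tcp_pos: [0.5477, 0.014, 0.1332]
tcp_rot: [3.138, 0.0, 0.063]
force: [-7.7, -3.7, 18.5]
opening: 0.0203
gripper_force: 60.5
```

```bash
python3 - <<'E'
from h import *
feel(3);spots(['hook','bail'],2)
E
```

```text
t 15.55 F [-7.93 -3.85 18.58] sd [0.45 0.21 0.08] tcp [0.5477 0.014  0.1332] rot [3.138 0.    0.063] open 0.0202 grip 60.47443449497223
('bail', 'scene') 2 [0.6673 0.0302 0.1506]
('bail', 'top') 2 [0.667  0.0287 0.1533]
('hook', 'scene') 2 [0.6712 0.02   0.1126]
('hook', 'top') 2 [0.665  0.0207 0.1183]
```

The bar is riding high on the latch near its pivot, so the coder tips instead of the latch opening. I'll back off, raise the hook 5 mm for better leverage, and push again.

>>> play_rows:
  grip: [-1,-1,-1,-1,-1,-1]
  linear:
    - [0,0.15,0]
    - [0,0.15,0]
    - [0,0.1,0]
    - [0,0,0]
    - [0,0,-0.12]
    - [0,0,0]
  spin: [0,0,0,0,0,0]

```text
t: 16.9
tcp_pos: [0.5487, -0.0014, 0.1374]
tcp_rot: [3.139, 0.0, 0.063]
force: [-6.8, -2.0, 15.2]
opening: 0.0205
gripper_force: 60.1
```

```bash
python3 - <<'E'
from h import *
feel(3);spots(['hook','mouth','bail'],2)
E
```

```text
t 17.05 F [-5.78 -2.85 15.6 ] sd [0.31 0.5  0.19] tcp [ 0.5487 -0.0013  0.1374] rot [3.139 0.    0.063] open 0.0199 grip 60.08604168891907
('bail', 'scene') 2 [0.6681 0.0182 0.1464]
('bail', 'top') 2 [0.6699 0.0173 0.1516]
('hook', 'scene') 2 [0.6705 0.006  0.1201]
('hook', 'top') 2 [0.6671 0.0058 0.1222]
('mouth', 'scene') 2 [0.6702 0.02   0.1489]
('mouth', 'top') 2 [0.6684 0.0238 0.1496]
```

>>> play_rows:
  grip: [-1,-1,-1,-1,-1,-1,-1]
  linear:
    - [0,-0.08,0]
    - [0,-0.08,0]
    - [0,-0.08,0]
    - [0,-0.08,0]
    - [0,-0.05,0]
    - [0,0,0]
    - [0,0,0]
  spin: [0,0,0,0,0,0,0]

```text
t: 18.73
tcp_pos: [0.5477, 0.0136, 0.1375]
tcp_rot: [3.139, 0.0, 0.063]
force: [-7.3, -3.1, 16.5]
opening: 0.0202
gripper_force: 60.2
```

```bash
python3 - <<'E'
from h import *
feel(3);spots(['hook','mouth','bail'],2)
E
```

```text
t 18.88 F [-6.32 -2.48 16.32] sd [0.28 0.31 0.19] tcp [0.5477 0.0135 0.1375] rot [3.139 0.    0.063] open 0.0206 grip 60.21397411823273
('bail', 'scene') 2 [0.6672 0.0272 0.1472]
('bail', 'top') 2 [0.6682 0.0271 0.1507]
('hook', 'scene') 2 [0.6721 0.019  0.12  ]
('hook', 'top') 2 [0.6662 0.0198 0.1236]
('mouth', 'scene') 2 [0.6682 0.0344 0.1498]
('mouth', 'top') 2 [0.6642 0.0365 0.15  ]
```

>>> play_rows:
  grip: [-1,-1,-1,-1,-1]
  linear:
    - [0,-0.05,0]
    - [0,-0.05,0]
    - [0,-0.05,0]
    - [0,0,0]
    - [0,0,0]
  spin: [0,0,0,0,0]

```text
t: 20.3
tcp_pos: [0.5473, 0.0192, 0.1374]
tcp_rot: [3.139, 0.001, 0.063]
force: [-7.4, -3.3, 15.4]
opening: 0.0205
gripper_force: 60.2
```

```bash
python3 - <<'E'
from h import *
feel(3);spots(['hook','bail'],2)
E
```

```text
t 20.45 F [-6.36 -2.55 16.04] sd [0.23 0.36 0.32] tcp [0.5473 0.0192 0.1374] rot [3.139 0.    0.063] open 0.0205 grip 60.17071187496185
('bail', 'scene') 2 [0.6684 0.0302 0.1486]
('bail', 'top') 2 [0.6658 0.0311 0.1529]
('hook', 'scene') 2 [0.67   0.0256 0.1188]
('hook', 'top') 2 [0.6676 0.0198 0.0682]
```

>>> play_rows:
  grip: [-1,-1,-1,-1,-1]
  linear:
    - [0,-0.05,0]
    - [0,-0.05,0]
    - [0,-0.03,0]
    - [0,0,0]
    - [0,0,0]
  spin: [0,0,0,0,0]

```text
t: 21.68
tcp_pos: [0.5469, 0.0244, 0.1373]
tcp_rot: [3.139, 0.001, 0.063]
force: [-6.4, -3.6, 16.4]
opening: 0.0205
gripper_force: 60.2
```

```bash
python3 - <<'E'
from h import *
feel(3);spots(['hook','bail'],2)
im=bot.get_image("scene")
cv2.imwrite("pics/a3.png",cv2.resize(im["color"][270:340,290:370],None,fx=7.5,fy=7.5,interpolation=cv2.INTER_CUBIC)[:,:,::-1])
E
```

```text
t 21.82 F [-6.56 -2.99 16.43] sd [0.19 0.52 0.03] tcp [0.547  0.0245 0.1374] rot [3.139 0.    0.063] open 0.0204 grip 60.17508387565613
('bail', 'scene') 2 [0.67   0.032  0.1481]
('bail', 'top') 2 [0.6687 0.0281 0.1506]
('hook', 'scene') 2 [0.6687 0.034  0.1208]
('hook', 'top') 1 [0.6633 0.0322 0.1221]
```

View pics/a3.png

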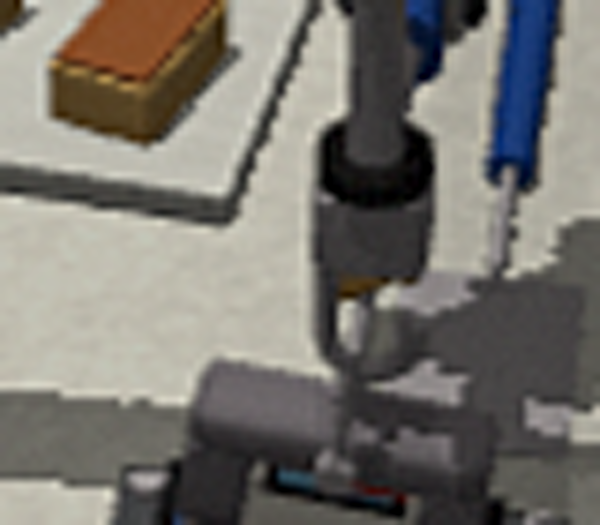

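The picture shows the bar (355,305) inside the hook with the latch swung well in, giving a bar offset of about -2 mm. I'll raise the hook 16 mm so the bar drops past the latch tip.

>>> play_rows:
  grip: [-1,-1,-1,-1,-1,-1]
  linear:
    - [0,0,-0.1]
    - [0,0,-0.1]
    - [0,0,-0.1]
    - [0,0,-0.1]
    - [0,0,0]
    - [0,0,0]
  spin: [0,0,0,0,0,0]

```text
t: 23.22
tcp_pos: [0.5469, 0.0247, 0.1531]
tcp_rot: [3.139, 0.0, 0.063]
force: [-6.4, -1.6, 13.0]
opening: 0.0201
gripper_force: 59.9
```

```bash
python3 - <<'E'
from h import *
feel(4);spots(['hook','bail'],2)
E
```

```text
t 23.43 F [-5.61 -2.27 13.71] sd [0.67 0.34 0.45] tcp [0.5469 0.0247 0.1531] rot [3.139e+00 1.000e-03 6.300e-02] open 0.02 grip 59.929693937301636
('bail', 'scene') 2 [0.668  0.0252 0.149 ]
('bail', 'top') 2 [0.6672 0.025  0.1496]
('hook', 'scene') 2 [0.6663 0.0328 0.1355]
('hook', 'top') 2 [0.6672 0.0326 0.1392]
```

>>> play_rows:
  grip: [-1,-1,-1,-1,-1,-1,-1]
  linear:
    - [0,0.1,0]
    - [0,0.1,0]
    - [0,0.1,0]
    - [0,0.05,0]
    - [0,0.03,0]
    - [0,0,0]
    - [0,0,0]
  spin: [0,0,0,0,0,0,0]

```text
t: 24.9
tcp_pos: [0.5479, 0.0102, 0.1528]
tcp_rot: [3.141, 0.0, 0.063]
force: [-5.4, -1.0, 13.2]
opening: 0.0199
gripper_force: 60.0
```

```bash
python3 - <<'E'
from h import *
feel(6);spots(['hook','bail','coder'],2)
E
```

```text
t 25.2 F [-5.16 -0.73 12.9 ] sd [0.48 0.53 0.59] tcp [0.5479 0.0102 0.1528] rot [3.141 0.    0.063] open 0.0203 grip 59.96539056301117
('bail', 'scene') 2 [0.667  0.0153 0.1444]
('bail', 'top') 2 [0.668  0.0146 0.1486]
('coder', 'scene') 2 [0.6673 0.017  0.0091]
('coder', 'top') 2 [0.6674 0.014  0.0065]
('hook', 'scene') 2 [0.6684 0.0193 0.1335]
('hook', 'top') 2 [0.6664 0.0174 0.1388]
```

The coder is upright again with the bar in the hook. I'll centre the hook and ease it up.

>>> play_rows:
  grip: [-1,-1,-1,-1,-1,-1]
  linear:
    - [0,0.04,0]
    - [0,0,-0.08]
    - [0,0,-0.08]
    - [0,0,-0.05]
    - [0,0,0]
    - [0,0,0]
  spin: [0,0,0,0,0,0]

```text
t: 26.75
tcp_pos: [0.5479, 0.0087, 0.1601]
tcp_rot: [3.141, 0.001, 0.064]
force: [-2.5, -0.7, 7.5]
opening: 0.0202
gripper_force: 59.5
```

```bash
python3 - <<'E'
from h import *
feel(6);spots(['hook','bail'],1)
E
```

```text
t 27.05 F [-3.17 -1.17  7.16] sd [0.5  0.48 0.38] tcp [0.5479 0.0087 0.1601] rot [3.141e+00 1.000e-03 6.400e-02] open 0.02 grip 59.51377809047699
('bail', 'scene') 1 [0.6685 0.0161 0.1481]
('bail', 'top') 1 [0.6681 0.0137 0.1513]
('hook', 'top') 1 [0.6681 0.0158 0.1457]
```

>>> play_rows:
  grip: [-1,-1,-1,-1,-1,-1]
  linear:
    - [0,0.04,0]
    - [0,0,-0.05]
    - [0,0,-0.05]
    - [0,0,-0.05]
    - [0,0,0]
    - [0,0,0]
  spin: [0,0,0,0,0,0]

```text
t: 28.1
tcp_pos: [0.548, 0.0072, 0.166]
tcp_rot: [-3.142, 0.001, 0.064]
force: [-3.0, -0.6, 7.2]
opening: 0.02
gripper_force: 59.3
```

```bash
python3 - <<'E'
from h import *
feel(6);spots(['bail','coder'],1)
E
```

```text
t 28.4 F [-3.13 -0.35  6.94] sd [0.83 0.41 0.3 ] tcp [0.548  0.0072 0.166 ] rot [-3.142e+00  1.000e-03  6.400e-02] open 0.0201 grip 59.34847354888916
('bail', 'scene') 1 [0.6697 0.0134 0.1522]
('bail', 'top') 1 [0.6683 0.0126 0.1561]
('coder', 'scene') 1 [0.6685 0.0194 0.0147]
('coder', 'top') 1 [0.6711 0.0138 0.0122]
```

The coder is fully on the hook, with a weight of about 5.4 N. Balance should come about 0.10 m higher, so I'll keep easing up.

>>> play_rows:
  grip: [-1,-1,-1,-1,-1,-1,-1,-1,-1,-1]
  linear:
    - [0,0,-0.08]
    - [0,0,-0.08]
    - [0,0,-0.08]
    - [0,0,-0.08]
    - [0,0,-0.08]
    - [0,0,-0.08]
    - [0,0,-0.08]
    - [0,0,-0.08]
    - [0,0,0]
    - [0,0,0]
  spin: [0,0,0,0,0,0,0,0,0,0]

```text
t: 29.95
tcp_pos: [0.548, 0.0072, 0.1913]
tcp_rot: [3.142, 0.001, 0.064]
force: [-1.7, -1.2, 5.2]
opening: 0.0201
gripper_force: 59.3
```

```bash
python3 - <<'E'
from h import *
feel(5);spots(['bail','coder','hook','dock'],1)
E
```

```text
t 30.2 F [-2.1   0.11  5.48] sd [0.45 0.23 0.36] tcp [0.548  0.0072 0.1912] rot [-3.142e+00  1.000e-03  6.400e-02] open 0.02 grip 59.25182819366455
('bail', 'scene') 1 [0.6684 0.0138 0.1756]
('bail', 'top') 1 [0.6677 0.009  0.1813]
('coder', 'scene') 1 [0.6723 0.0154 0.0385]
('dock', 'scene') 1 [ 0.6666  0.0162 -0.0055]
('hook', 'scene') 1 [0.6687 0.0161 0.1738]
('hook', 'top') 1 [0.6669 0.0144 0.1789]
```

>>> play_rows:
  grip: [-1,-1,-1,-1,-1,-1,-1,-1,-1,-1]
  linear:
    - [0,0,-0.1]
    - [0,0,-0.2]
    - [0,0,-0.25]
    - [0,0,-0.25]
    - [0,0,-0.25]
    - [0,0,-0.25]
    - [0,0,-0.2]
    - [0,0,-0.15]
    - [0,0,-0.1]
    - [0,0,0]
  spin: [0,0,0,0,0,0,0,0,0,0]

```text
t: 31.95
tcp_pos: [0.548, 0.0072, 0.2613]
tcp_rot: [-3.142, 0.001, 0.064]
force: [-5.8, -1.1, 0.6]
opening: 0.0201
gripper_force: 58.9
```

```bash
python3 - <<'E'
from h import *
feel(12)
E
```

```text
t 32.55 F [-4.94 -0.43  0.46] sd [0.39 0.48 0.59] tcp [0.548  0.0072 0.261 ] rot [-3.141e+00  2.000e-03  6.400e-02] open 0.02 grip 58.892143964767456
```

>>> play_rows:
  grip: [-1,-1,-1,-1]
  linear:
    - [-0.03,0,0]
    - [0,0,-0.06]
    - [0,0,-0.06]
    - [0,0,0]
  spin: [0,0,0,0]

```text
t: 33.05
tcp_pos: [0.5481, 0.0072, 0.2667]
tcp_rot: [-3.141, -0.001, 0.064]
force: [-0.8, -0.4, 0.3]
opening: 0.0204
gripper_force: 58.7
```

```bash
python3 - <<'E'
from h import *
feel(16)
E
```

```text
t 33.85 F [1.02 0.58 0.13] sd [1.2  0.53 0.37] tcp [0.5481 0.0072 0.2664] rot [-3.142e+00 -1.000e-03  6.400e-02] open 0.0201 grip 58.68442475795746
```

>>> play_rows:
  grip: [-1,-1,-1,-1]
  linear:
    - [0,0,-0.04]
    - [0,0,0]
    - [0,0,0]
    - [0,0,0]
  spin: [0,0,0,0]
  newtons: 20

```text
t: 34.35
tcp_pos: [0.5481, 0.0071, 0.268]
tcp_rot: [3.142, -0.001, 0.064]
force: [5.1, -0.2, 0.4]
opening: 0.02
gripper_force: 58.7
```

```bash
python3 - <<'E'
from h import *
feel(14);spots(['handle','hook','coder','bail'],1)
E
```

```text
t 35.05 F [5.11 0.84 0.02] sd [0.53 0.33 0.39] tcp [0.5481 0.0071 0.268 ] rot [ 3.141e+00 -1.000e-03  6.400e-02] open 0.0203 grip 58.703632950782776
('bail', 'scene') 1 [0.6656 0.0145 0.2544]
('bail', 'top') 1 [0.6672 0.0136 0.2597]
('coder', 'scene') 1 [0.6708 0.0149 0.1158]
('coder', 'top') 1 [0.6684 0.0123 0.1178]
('handle', 'scene') 1 [0.5437 0.0015 0.3025]
('hook', 'scene') 1 [0.6688 0.0115 0.2502]
('hook', 'top') 1 [ 0.3949 -0.1061  0.005 ]
```

Fz is zero. I'll relieve the small side load, then open.

>>> play_rows:
  grip: [-1,-1,-0.45,-0.35,-0.2,0,0.4,1,1,1]
  linear:
    - [0.015,0,0]
    - [0,0,0]
    - [0,0,0]
    - [0,0,0]
    - [0,0,0]
    - [0,0,0]
    - [0,0,0]
    - [0,0,0]
    - [0,0,0]
    - [0,0,0]
  spin: [0,0,0,0,0,0,0,0,0,0]

```text
t: 36.8
tcp_pos: [0.5481, 0.0072, 0.2678]
tcp_rot: [-3.142, 0.0, 0.064]
force: [-0.5, 0.3, -0.9]
opening: 0.0855
gripper_force: 0.0
```

```bash
python3 - <<'E'
from h import *
feel(4);spots(['handle','hook','coder'],1)
E
```

```text
t 37.0 F [-0.04  0.05 -0.57] sd [0.22 0.67 0.23] tcp [0.5481 0.0072 0.2678] rot [3.142 0.    0.064] open 0.0851 grip 0.0
('coder', 'scene') 1 [0.6702 0.0157 0.1158]
('coder', 'top') 1 [0.6717 0.0135 0.116 ]
('handle', 'scene') 1 [0.5457 0.0036 0.3027]
('hook', 'scene') 1 [0.6699 0.0149 0.2468]
('hook', 'top') 1 [0.6661 0.0159 0.2542]
```

It stays put. I'll retreat upward, then back away.

>>> play_rows:
  grip: [1,1,1,1,1,1,1,1,1]
  linear:
    - [0,0,-0.2]
    - [0,0,-0.4]
    - [0,0,-0.5]
    - [0,0,-0.5]
    - [0,0,-0.5]
    - [-0.5,0,0]
    - [-0.8,0,0]
    - [-0.8,0,0]
    - [0,0,0]
  spin: [0,0,0,0,0,0,0,0,0]

```text
t: 38.52
tcp_pos: [0.4631, 0.0019, 0.3538]
tcp_rot: [3.141, -0.002, 0.063]
force: [1.1, 0.2, -0.3]
opening: 0.0853
gripper_force: 0.0
```

```bash
python3 - <<'E'
from h import *
feel(6);spots(['handle','hook','coder','bail'],2)
E
```

```text
t 38.83 F [-0.04  0.31  0.22] sd [0.57 0.35 0.71] tcp [0.465  0.0018 0.3526] rot [-3.142 -0.     0.064] open 0.0856 grip 0.0
('bail', 'scene') 2 [0.6677 0.0144 0.2532]
('bail', 'top') 2 [0.6668 0.0124 0.2575]
('coder', 'scene') 2 [0.6714 0.0154 0.1164]
('coder', 'top') 2 [0.6707 0.0102 0.1179]
('handle', 'scene') 2 [0.5475 0.004  0.3028]
('handle', 'top') 2 [0.55   0.0062 0.3019]
('hook', 'scene') 2 [0.6684 0.015  0.2486]
('hook', 'top') 2 [0.6659 0.0152 0.2522]
```

The coder hangs steady and upright at z ≈ 0.117, and the robot is clear.

```bash
python3 -c "
from plant import bot
print(bot.job_done())"
```

```text
the job is handed in; nothing more can be done
None
```

The coder is hooked by its bail and hangs steady on the balancer, about 0.11 m above its docked height. I let go at zero pull, backed the arm clear, and handed the job in at about 39 s; no verdict was returned.

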